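# Stow the fittings in the sill cabinet

## Robot

A 6-joint arm with a two-finger parallel gripper is mounted at the origin on the work surface. World frame = base frame: x ahead of the robot, y to its left, z up, the work surface at z = 0. Lengths are in m, angles in rad, forces in N, time in s.
With the tool pointing down it reaches from about 0.375 to 0.975 m from the base axis. Payload 3.8 kg.
Tool frame: the origin (TCP) lies between the finger pads; the fingertips stand 19 mm ahead of it and the grasp point (between the pads) is the TCP (arm.tip_extent is the distance from the TCP to the fingertips, in m); z points along the fingers, y is the line along which they close (so a half turn about z gives the same grasp; the last joint's range is limited). The gripper opens to 85 mm and grips with 20 to 120 N. Pads are 22 mm wide; open, the fingers measure 114 mm over their backs; the gripper's body (76 mm by 85 mm) begins 54 mm behind the grasp point. The pads swing forward as they close: fully open they stand 13 mm farther back than shut.
Start: joints at [1.293, 0.264, 1.604, -0, 1.274, -0.037], TCP at [0.161, 0.656, 0.25] pointing down, gripper open.
Joint ranges: [-2.63, 2.63], [-0.94, 2.18], [0.31, 2.57], [-1.31, 4.45], [0, 2.66], [-2.55, 2.55]. Speed limits (rad/s): [2.57, 2.57, 3.14, 3.14, 3.14, 3.14].

## Interface

Orientations are given as a unit quaternion [w, x, y, z].
In Python, from rig import arm, eyes, job gives the robot as it stands (arm), with the cameras (eyes) and the job (job). Calls block until the motion is done:
- arm.move_ptp(position, orientation): joint-space move of the TCP to a pose.
- arm.move_linear(position, ori=None, speed=0.15, guard=None): straight line of the TCP; ori=None keeps the orientation; speed is the mean speed in m/s. With guard (N) it stops when the force on the tool has changed by that much, and returns True; else False.
- arm.movej(angles): joint-space move.
- arm.grip(opening): finger opening in m; the grip force is fixed at half the most; returns when the fingers have stopped.
- arm.hold(seconds).
- arm.ik(position, orientation): joint angles nearest the present ones, or None.
- arm.get_state(): the state.
- eyes.camera(name): name is "scene" or "top" or "wrist"; returns the picture (480x640x3 uint8, red, green, blue); there is no depth.
- eyes.camera_info(name): a dict with "fx", "fy", "cx", "cy" (pixels), "distortion" ([k1, k2, p1, p2, k3] as OpenCV has them; the pictures are not rectified), "R" (3x3) and "t" (3): a world point X has camera coordinates R X + t. Camera axes: x right, y down, z forward; pixel columns grow to the right and rows downward; lengths in m; the calibration is good to about 2 mm. A picture is of the moment at which its call begins: read the wrist's pose just before it. camera_info takes no time and is no camera call; for the wrist camera it gives the pose at the moment of the call.
A pose or a line that the arm cannot do raises arm.PlanningError and nothing moves.
- job.finish_job(): hands the job in; it is judged then, once.
The state is a dict: "time_s": time; "joint_pos": joint angles; "qd": joint speeds; "effort": joint torques, N m; "tcp_pos": TCP position; "ee_rot": TCP orientation; "wrist_force": force on the tool from outside, world axes, zero at the start; "ft_torque": the same for the moment, N m; "width": finger opening in m; "finger_force": force on a finger pad.
Only numpy, scipy, OpenCV 4.12 (cv2) and the standard library are available. Lean on these libraries where they do the work, as an engineer would, in place of code of your own. Each camera call takes 0.05 s, during which the arm holds its last target. There are 200 camera calls.

## Task

Put the fittings away in the low sill cabinet: pull its tray right out to the stop, push the tall carton over onto its back (label up) on the tray's wide bay, where the tray's open side edge will catch its foot, and shove it fully onto the tray. Lay every dowel, spring clamp and spirit level that is there in the tray's narrow bay, then push the tray fully home with everything inside. Leave the tumbler of screws and all the other things where they stand.

Things in the scene. Friction and masses are not known exactly. Their poses are not given: they have to be found in the camera images.
- cabinet: low open-fronted plywood cabinet fixed on the sill, 434 mm wide (y), 280 deep (x), 142 high; the opening is 410 mm wide and 130 mm high. Origin: middle of its front face, at sill level; x points into the cabinet, y to its left side (seen from the robot), z up. Its front roughly faces the robot
- tray (a joint): roll-out aluminium tray: 0 = home, 0.20 m = out at its stop (towards cabinet -x). Runs stiffly (3 to 5 N), stays where left. 380 mm wide, 280 deep, floor top 14 mm above the sill. Front edge 40 mm out of the cabinet's front when home. Lips 12 mm high, 6 thick: front, back and left (+y) side; a like divider runs front to back 8 mm left of the middle. The right (-y) side is an open edge without lip
- pull (a point): in the gap of the tray's steel bow handle, moves with the tray. The bar, 10 mm thick and 110 long (along cabinet y), is 28 mm above the sill, 25 mm in front (-x) of this point; the tray's front edge is 20 mm behind it. Closed fingers lowered here can pull the bar or push the tray's edge. This point is 60 mm from the cabinet's front when home. Axes as the cabinet's
- divider (a point): where the tray's divider meets the inside of its front lip, on the tray's floor (14 mm above the sill); moves with the tray; 6 mm inside the tray's front edge. Axes as the cabinet's. Wide bay: from 3 to 198 mm to the right (-y) of it, ending at the tray's open side edge. Narrow bay (black mat): from 3 to 176 mm to the left (+y). Both run from 0 to 268 mm behind it (+x)
- carton: tall closed cardboard carton, 95 mm front to back (x), 120 wide (y), 180 tall (z), 0.35 to 0.6 kg, too big to grasp, slippery (friction about 0.2): pushed, it slides till its foot is blocked, then topples. Origin: its centre. x runs from its front (paper label) to its back, z to its top. Stands a few cm right of the tray's path, back towards the tray; on its back x points down
- dowel1: round pine dowel, 24 mm thick, 105 mm long; origin at its centre, x along it
- dowel2: a second dowel of the same kind
- clamp1: white plastic spring clamp lying flat, 22 mm thick, 110 mm long (x), handles spread to 58 mm at the -x end, jaws at the +x end; origin at the centre of its 34 mm wide, 28 mm long pivot block, where it is best gripped across (along y); it reaches 63 mm to -x and 47 mm to +x of there
- clamp2: a second clamp of the same kind
- level: chrome pocket spirit level standing on edge, 110 mm long (x), 22 mm thick (y), 40 mm high (z); origin at its centre
- tumbler: glass tumbler of silver screws, 74 mm wide, 90 mm high; origin under its centre; to be left alone
- hinge: grey aluminium hinge with cover plate, lying open, 90 x 78 mm, about 20 mm high; to be left alone
- tape_roll: roll of masking tape lying flat, 92 mm wide, 24 mm high; to be left alone
- screwdriver: screwdriver, 180 mm; to be left alone
- mug: white mug, 80 mm wide, 85 mm high; to be left alone
- tape_measure: grey tape measure, 65 x 34 mm, 55 mm high; to be left alone

How it is judged:
On the way, in this order (a step that is already met when the one before it is completed fails the run):
1. the tray is pulled out to its stop (value of joint tray above 0.19 m), for 0.2 s.
2. with the tray still out, the carton lies on its back on the tray's wide bay (value of joint tray above 0.12 m and angle between carton's own x axis and vertical above 3 rad and z of carton in the frame of divider between 0.035 and 0.065 m and y of carton in the frame of divider between -0.1905 and -0.0705 m), for 0.3 s.
At the end, for the whole second after the job is handed in: Tray home (within 8 mm); carton on its back, label up (within 8 degrees), in the wide bay, centre within 25 mm of the bay's middle across the tray; every dowel, clamp and level present lies in the narrow bay, centre less than 50 mm above its floor; all at rest (value of joint tray below 0.008 m and angle between carton's own x axis and vertical above 3 rad and y of carton in the frame of divider between -0.1255 and -0.0755 m and x of carton in the frame of divider between 0.044 and 0.224 m and z of carton in the frame of divider between 0.035 and 0.065 m and linear speed of carton below 0.02 m/s and y of dowel1 in the frame of divider between 0.0025 and 0.1765 m and x of dowel1 in the frame of divider between -0.001 and 0.269 m and z of dowel1 in the frame of divider between 0 and 0.05 m and linear speed of each of dowel1, dowel2, clamp1, clamp2, level below 0.03 m/s and y of dowel2 in the frame of divider between 0.0025 and 0.1765 m and x of dowel2 in the frame of divider between -0.001 and 0.269 m and z of dowel2 in the frame of divider between 0 and 0.05 m and y of clamp1 in the frame of divider between 0.0025 and 0.1765 m and x of clamp1 in the frame of divider between -0.001 and 0.269 m and z of clamp1 in the frame of divider between 0 and 0.05 m and y of clamp2 in the frame of divider between 0.0025 and 0.1765 m and x of clamp2 in the frame of divider between -0.001 and 0.269 m and z of clamp2 in the frame of divider between 0 and 0.05 m and y of level in the frame of divider between 0.0025 and 0.1765 m and x of level in the frame of divider between -0.001 and 0.269 m and z of level in the frame of divider between 0 and 0.05 m); the robot touches nothing.
It fails at once if the tumbler of screws is shifted by more than 40 mm or tipped (distance of tumbler from where it was at the start of the episode above 0.04 m or angle between tumbler's own z axis and vertical above 0.5 rad).
It fails at once if another bystander (hinge, tape roll, screwdriver, mug, tape measure) is shifted by more than 40 mm (distance of any of hinge, tape_roll, screwdriver, mug, tape_measure from where it was at the start of the episode above 0.04 m).
Of dowel1, dowel2, clamp1, clamp2, level only 3 to 4 are there at a start; the rules pass over those that are not, and their reading is None.
At some moment in a run one of dowel1, dowel2, clamp1, clamp2, level may be knocked a few centimetres aside while the robot is not near it.
Once in a run the grip may slacken for a moment while it holds something.
It also fails if it takes over 210 s, if anything falls off the work surface, if the arm or the gripper's body presses on something with over 40 N, if the wrist force passes 120 N, or if a joint passes its speed limit or range.

## Working session

There is one attempt and no reset: what is moved stays moved. The work goes in short steps, each a Python script; the robot and the scene stay as the last script left them, time stands still between calls to the robot, and variables do not carry over. Pictures are saved under pics/ and viewed, at most 14 in all, crops included, and the job is handed in when it is done.

```bash
mkdir -p pics; ls
python3 - <<'E'
from rig import arm, eyes, job
import cv2,numpy as np
for n in("top","scene"):
    im=eyes.camera(n); cv2.imwrite(f"pics/{n}0.png",im[:,:,::-1])
    i=eyes.camera_info(n); print(n,i)
print(eyes.camera_info("wrist")); s=arm.get_state(); print(s)
E
```

```text
pics
rig.py
top {'fx': 544.1937559213974, 'fy': 544.1937559213974, 'cx': 320.09066080535854, 'cy': 235.31840607893324, 'distortion': array([-0.11068337,  0.        ,  0.        ,  0.        ,  0.        ]), 'R': array([[-5.44964737e-04, -9.99955050e-01, -9.46573638e-03],
       [-9.81345558e-01,  2.35457640e-03, -1.92237747e-01],
       [ 1.92251394e-01,  9.18439555e-03, -9.81302730e-01]]), 't': array([-0.01641985,  0.52925951,  1.29412066])}
scene {'fx': 517.5680595762416, 'fy': 517.5680595762416, 'cx': 309.5716124019596, 'cy': 234.85630946185918, 'distortion': array([-0.02795532,  0.        ,  0.        ,  0.        ,  0.        ]), 'R': array([[ 0.72190792,  0.69179994, -0.01618006],
       [ 0.53894536, -0.57675928, -0.61391093],
       [-0.43403554,  0.434467  , -0.78920946]]), 't': array([-0.35473172, -0.24599715,  1.68358139])}
{'fx': 361.6863867088482, 'fy': 361.6863867088482, 'cx': 314.4205714686245, 'cy': 239.63944031112197, 'distortion': array([0.00123498, 0.        , 0.        , 0.        , 0.        ]), 'R': array([[ 0.23765794,  0.97134806, -0.00128191],
       [ 0.91774675, -0.22411068,  0.32789526],
       [ 0.31821313, -0.07910338, -0.94471321]]), 't': array([-0.67443094, -0.04261468,  0.38119275])}
{'time_s': 0.1, 'joint_pos': array([ 1.29310723e+00,  2.64677807e-01,  1.60525340e+00,  4.63967249e-05,
        1.27369664e+00, -3.69182570e-02]), 'qd': array([ 0.00158535, -0.00157113, -0.00236051,  0.00106136, -0.00068788,
       -0.00199026]), 'effort': array([-2.33356823e-04, -5.16708970e+01, -3.68590987e+01, -9.03411114e-05,
        6.37609890e-03,  1.97394058e-05]), 'tcp_pos': array([0.16078229, 0.65492621, 0.24907787]), 'ee_rot': array([-1.81314049e-04,  1.20101551e-01,  9.92761090e-01, -1.00156109e-03]), 'wrist_force': array([-0.82096507, -0.96983305, -1.13413942]), 'ft_torque': array([0.00164023, 0.02403139, 0.01089356]), 'finger_force': 0.0, 'width': 0.08530800693776966}
```

View pics/top0.png

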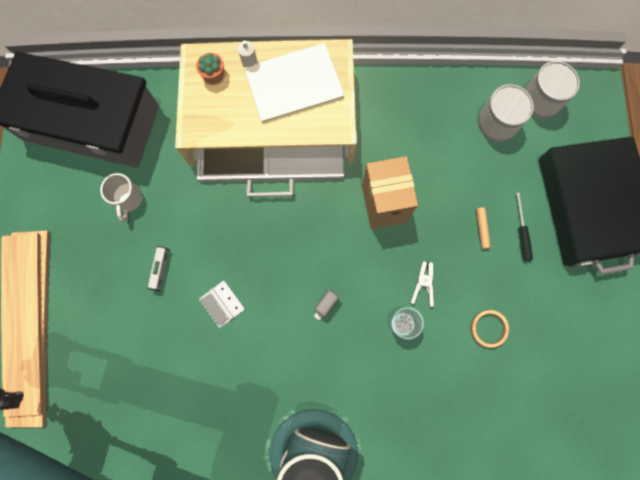

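View pics/scene0.png

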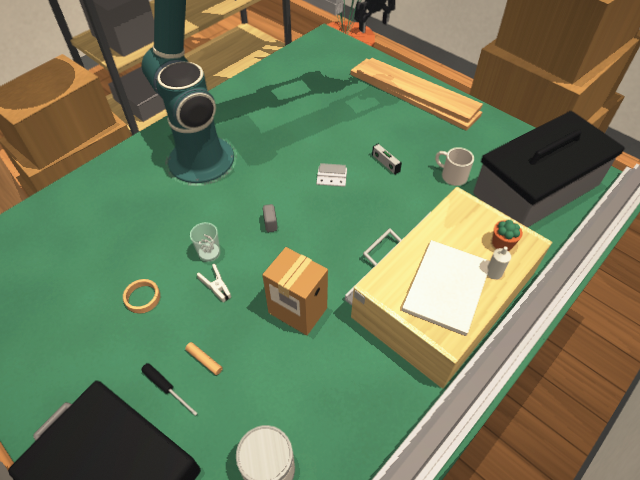

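The scene shows a level at top-view pixel (158,268), a clamp at (426,285) and a dowel at (484,228). The carton is at about (390,190), with its label on the -y face, and the cabinet front edge runs from (178,147) to (356,146). I'll zoom in for accurate pixels.

```bash
cat > h.py <<'E'
from rig import arm, eyes, job
import cv2,numpy as np
from scipy.spatial.transform import Rotation as Ro
def ray(info,px):
    K=np.array([[info['fx'],0,info['cx']],[0,info['fy'],info['cy']],[0,0,1]])
    u=cv2.undistortPoints(np.array(px,float).reshape(-1,1,2),K,info['distortion']).reshape(-1,2)
    R,t=np.array(info['R']),np.array(info['t'])
    return -R.T@t, np.c_[u,np.ones(len(u))]@R
def onplane(info,px,z):
    c,d=ray(info,px); return c+d*((z-c[2])/d[:,2])[:,None]
def tri(i1,p1,i2,p2):
    "points from two views, with the gap between the rays"
    out=[]
    for a,b in zip(p1,p2):
        c1,d1=ray(i1,[a]);c2,d2=ray(i2,[b]);d1,d2=d1[0],d2[0]
        s=np.linalg.lstsq(np.c_[d1,-d2],c2-c1,rcond=None)[0]
        q1,q2=c1+s[0]*d1,c2+s[1]*d2
        out.append(np.r_[(q1+q2)/2,np.linalg.norm(q1-q2)])
    return np.array(out)
def proj(info,X):
    K=np.array([[info['fx'],0,info['cx']],[0,info['fy'],info['cy']],[0,0,1]])
    return cv2.projectPoints(np.array(X,float).reshape(-1,1,3),cv2.Rodrigues(np.array(info['R']))[0],np.array(info['t']),K,info['distortion'])[0].reshape(-1,2)
def down(yaw):
    "tool down, closing line (tool y) at yaw from world y; yaw=0: tool x = world x"
    q=(Ro.from_euler('z',yaw)*Ro.from_quat([1,0,0,0])).as_quat()
    return [q[3],q[0],q[1],q[2]]
def snap(n,f):
    i=eyes.camera_info(n);im=eyes.camera(n)[:,:,::-1].copy();cv2.imwrite(f"pics/{f}.png",im);return i,im
E
python3 - <<'E'
import cv2,numpy as np
t=cv2.imread('pics/top0.png');s=cv2.imread('pics/scene0.png')
up=lambda im,x,y,w,h,k:cv2.resize(im[y:y+h,x:x+w],None,fx=k,fy=k,interpolation=cv2.INTER_CUBIC)
# top row: top crop 160..430x,135..235 ; bottom: scene carton/handle and clamp
a=up(t,165,130,265,105,3); b=up(s,255,170,215,145,2); c=up(s,180,220,140,165,2)
C=np.zeros((600,800,3),np.uint8); C[:315,:795]=a; C[315:600,:430]=b[:285]; C[315:600,440:720]=c[:285]
cv2.imwrite('pics/c1.png',C)
E
```

```text
(no output)
```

View pics/c1.png

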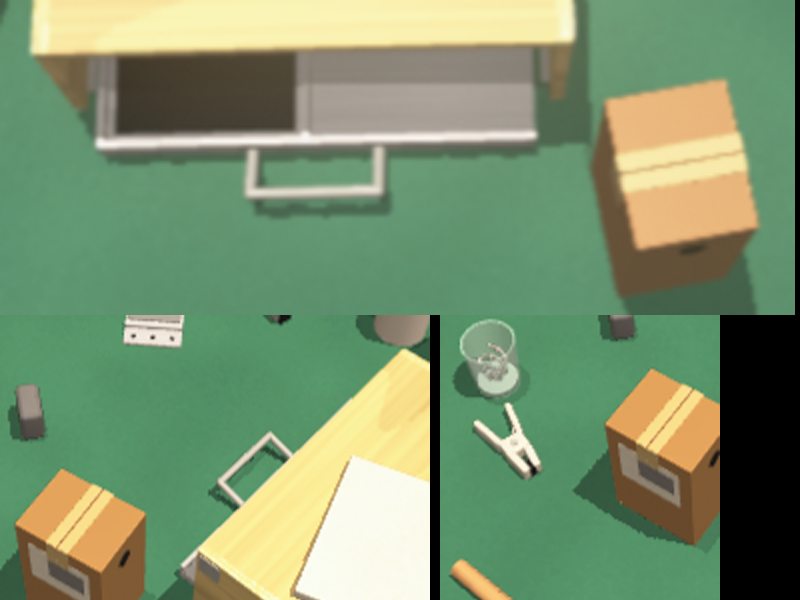

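Pixels read from the crop, in crop coordinates:
- **Cabinet front top corners:** (33,53) and (574,40).
- **Handle bar:** (247,193) to (383,191).
- **Carton top corners:** (607,100), (726,82), (757,226), (637,249).

The same points are visible in the scene view.

Run:
```python
from h import *
np.set_printoptions(precision=4,suppress=True)
T=eyes.camera_info('top');S=eyes.camera_info('scene')
t=lambda p:np.array(p)/3+[165,130]
s=lambda p:(np.array(p)-[0,315])/2+[255,170]
a=t([(33,53),(574,40),(247,193),(383,191),(607,100),(726,82),(757,226),(637,249)])
b=s([(403,350),(198,555),(270,434),(218,485),(146,515),(103,572),(17,523),(62,470)])
print("cab FL,FR, bar L,R, carton 4 ++ +- -- -+");print(tri(T,a,S,b))
print(onplane(T,a[:2],.142),onplane(T,a[2:4],.03),onplane(T,a[4:],.18))
print('tray front corners',onplane(T,t([(97,145),(536,137)]),.026))
print('right bottom front',onplane(T,t([(554,98),(567,97),(72,107)]),0))
# segmentation on top: things that are not green
im=cv2.imread('pics/top0.png');hsv=cv2.cvtColor(im,cv2.COLOR_BGR2HSV)
m=cv2.inRange(hsv,(60,70,30),(95,255,255));m=255-m
n,l,st,ce=cv2.connectedComponentsWithStats(m)
for k in range(1,n):
    if 40<st[k,4]<3000:
        c=cv2.findContours((l==k).astype(np.uint8),0,1)[0][0];r=cv2.minAreaRect(c)
        print(st[k,4],ce[k],np.round(r[0],1),np.round(r[1],1),round(r[2]),onplane(T,[ce[k]],.012)[0])
```

```text
cab FL,FR, bar L,R, carton 4 ++ +- -- -+
[[ 0.7294  0.3308  0.1381  0.001 ]
 [ 0.7381 -0.1047  0.1352  0.0011]
 [ 0.642   0.1701  0.0273  0.0013]
 [ 0.6441  0.054   0.0243  0.0018]
 [ 0.6739 -0.1263  0.1768  0.0022]
 [ 0.6896 -0.2169  0.1769  0.0061]
 [ 0.5738 -0.2372  0.1787  0.0031]
 [ 0.5564 -0.1468  0.1761  0.002 ]]
[[ 0.7276  0.3292  0.142 ]
 [ 0.7352 -0.1047  0.142 ]] [[0.6408 0.1692 0.03  ]
 [0.642  0.053  0.03  ]] [[ 0.6721 -0.1269  0.18  ]
 [ 0.6866 -0.2188  0.18  ]
 [ 0.5726 -0.2383  0.18  ]
 [ 0.5549 -0.1472  0.18  ]]
tray front corners [[ 0.6857  0.3017  0.026 ]
 [ 0.6907 -0.0778  0.026 ]]
right bottom front [[ 0.7347 -0.095   0.    ]
 [ 0.7356 -0.1064  0.    ]
 [ 0.7292  0.3324  0.    ]]
1391 [120.7642 193.9245] [120. 194.] [45.3 38.2] 45 [0.6494 0.5087 0.012 ]
430 [523.3372 230.8465] [522.8 225.5] [68.3  8.7] 82 [ 0.5474 -0.5416  0.012 ]
484 [483.0145 227.7603] [482.9 227.7] [43.4 11.4] 81 [ 0.5557 -0.4358  0.012 ]
614 [157.8941 268.3029] [157.9 268. ] [14.6 44.7] 12 [0.4522 0.3968 0.012 ]
654 [424.5229 282.8272] [425.1 283.2] [24.7 45.7] 9 [ 0.4148 -0.279   0.012 ]
1264 [221.3623 303.7547] [221.1 303.6] [38.2 33.8] 53 [0.363  0.2303 0.012 ]
453 [325.3377 304.3863] [324.8 305.1] [15.1 32.9] 36 [ 0.3618 -0.0298  0.012 ]
872 [406.8796 323.0619] [406.5 323. ] [32. 33.] 90 [ 0.3149 -0.2318  0.012 ]
719 [489.9416 328.2684] [489.5 328.5] [39. 39.] 90 [ 0.3    -0.4398  0.012 ]
880 [321.6557 438.7795] [322.1 438.4] [60.1 18.8] 17 [ 0.0377 -0.0203  0.012 ]
1790 [309.9883 464.8531] [313.  464.9] [66.9 45.4] 14 [-0.0238  0.0077  0.012 ]
```

All measurements agree: the cabinet is 0.434 m wide with yaw about 0.016, the carton top is at z≈0.177 with yaw about 9.4°, and the handle bar is at z≈0.026. Next I'll pull the tray out.

```bash
cat >> h.py <<'E'
YAW=0.016; CAB=np.array([0.7305,0.112])
cx=np.array([np.cos(YAW),np.sin(YAW)]); cy=np.array([-np.sin(YAW),np.cos(YAW)])
def cab(x,y): return CAB+cx*x+cy*y          # cabinet frame -> world xy
def P(xy,z): return [xy[0],xy[1],z]
E
python3 - <<'E'
from h import *
print(arm.tip_extent)
arm.grip(0.0)
p=cab(-.061,0)
arm.move_ptp(P(p,.22),down(YAW))
print(arm.move_linear(P(p,.06),speed=.15,guard=15), arm.move_linear(P(p,.031),speed=.05,guard=10))
s=arm.get_state();print(s['tcp_pos'],s['width'])
q=cab(-.061-.225,0)
print(arm.move_linear(P(q,.031),speed=.07,guard=22))
s=arm.get_state();print(s['tcp_pos'],s['wrist_force'])
tcp=s['tcp_pos'];
arm.move_linear(P(tcp[:2]+cx*.006,.031),speed=.05)
arm.hold(.2);arm.move_linear(P(tcp[:2]+cx*.006,.2))
print(arm.get_state()['time_s'])
snap('top','top1');snap('scene','scene1')
t=cv2.imread('pics/top1.png')
cv2.imwrite('pics/c2.png',cv2.resize(t[120:320,165:430],None,fx=3,fy=3,interpolation=cv2.INTER_CUBIC))
E
```

```text
0.019
False False
[0.66949042 0.11101522 0.0307837 ] -0.00017507590083685605
True
[0.46315728 0.10786807 0.03209715] [1.3451087  0.71872938 1.2042717 ]
9.8417
```

View pics/c2.png

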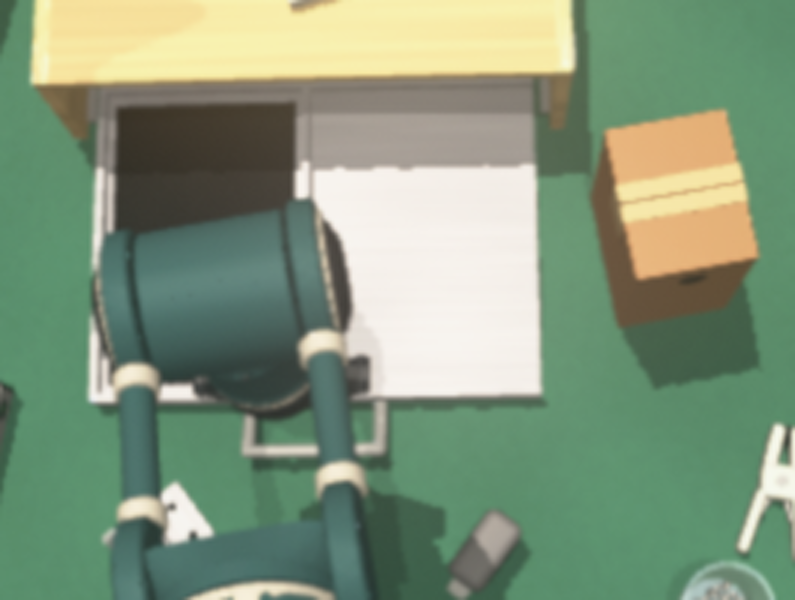

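The tray is out: its front-right corner is at crop (541,397), and the carton stands clear at (680,200). Next I'll push the carton high up with open fingers, which square it up and then topple it.

Run:
```python
from h import *
np.set_printoptions(precision=4,suppress=True)
T=eyes.camera_info('top')
print('tray FR corner, edge',onplane(T,np.array([(541,397),(537,180),(89,400)])/3+[165,120],.02))
arm.grip(.085)
o=down(YAW+np.pi/2) if arm.ik([.62,-.32,.26],down(YAW+np.pi/2)) is not None else down(YAW-np.pi/2)
j1=arm.ik([.62,-.32,.26],down(YAW+np.pi/2));j2=arm.ik([.62,-.32,.26],down(YAW-np.pi/2))
print(j1,j2)
o=down(YAW-np.pi/2) if j1 is None or (j2 is not None and abs(j2[5])<abs(j1[5])) else down(YAW+np.pi/2)
a=np.array([.618,-.31])
arm.move_ptp(P(a,.27),o); arm.move_linear(P(a,.16),speed=.15)
b=a+cy*.115
print(arm.move_linear(P(b,.16),speed=.05,guard=15)); s=arm.get_state();print(s['tcp_pos'],s['wrist_force'],s['time_s'])
snap('top','top2');snap('scene','scene2')
t=cv2.imread('pics/top2.png');u=cv2.imread('pics/scene2.png')
C=np.hstack([cv2.resize(t[120:270,280:460],(400,333)),cv2.resize(u[200:350,220:400],(400,333))])
cv2.imwrite('pics/c3.png',C)
```

```text
tray FR corner, edge [[ 0.4916 -0.0804  0.02  ]
 [ 0.6809 -0.0788  0.02  ]
 [ 0.4896  0.3011  0.02  ]]
[-0.5122  0.3011  1.5391 -0.      1.3014 -0.5282] None
False
[ 0.6162 -0.1952  0.16  ] [-0.157  -1.4682  0.3601] 16.0
```

View pics/c3.png

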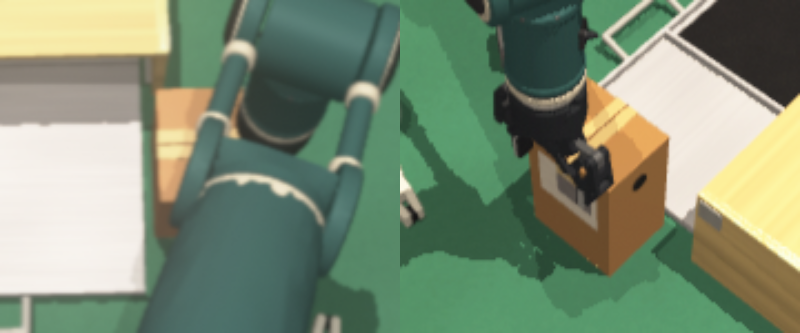

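The carton has squared up, is still upright and stands about 1 cm from the tray edge. I'll topple it now.

Run:
```python
from h import *
np.set_printoptions(precision=4,suppress=True)
s=arm.get_state()['tcp_pos'][:2]
for d in (.06,.10,.13):
    print(arm.move_linear(P(s+cy*d,.16),speed=.05,guard=20),arm.get_state()['wrist_force'])
arm.hold(.5)
arm.move_linear(P(s+cy*.0,.2)); arm.move_linear(P(s-cy*.10,.2));
snap('top','top3');snap('scene','scene3');print(arm.get_state()['time_s'])
t=cv2.imread('pics/top3.png');u=cv2.imread('pics/scene3.png')
cv2.imwrite('pics/c4.png',np.hstack([cv2.resize(t[120:270,250:430],(400,333)),cv2.resize(u[160:340,250:466],(400,333))]))
```

```text
False [ 1.2269 -0.2398  0.0422]
False [ 0.3504 -0.2679  0.2285]
False [-0.235   0.3566  0.9175]
21.625
```

View pics/c4.png

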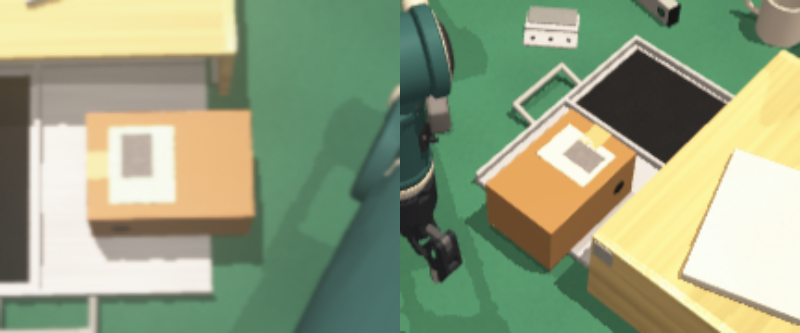

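The carton lies label up and overhangs the tray edge by about 2–3 cm. I'll shove it fully on.

Run:
```python
from h import *
np.set_printoptions(precision=4,suppress=True)
T=eyes.camera_info('top')
c=onplane(T,np.array([(250,111),(253,215),(88,219),(87,114)])/2.2222+[250,120],.109);print(c)
x=c[:2,0].mean(); yf=c[:2,1].min()
o=arm.get_state()['ee_rot']
a=np.array([x,yf-.06])
arm.move_linear(P(a,.2)); arm.move_linear(P(a,.065))
b=np.array([x,-.0806-(.62-x)*.016])
print(arm.move_linear(P(b,.065),speed=.05,guard=12),arm.get_state()['tcp_pos'],arm.get_state()['wrist_force'])
s=arm.get_state()['tcp_pos'];arm.move_linear(P(s[:2]-cy*.04,.065));arm.move_linear(P(s[:2]-cy*.12,.3))
arm.movej(arm.ik([.48,-.30,.33],down(YAW)))
i,_=snap('wrist','w1');snap('top','top4');snap('scene','scene4');print(arm.get_state()['time_s'],i)
t=cv2.imread('pics/top4.png');u=cv2.imread('pics/wrist1.png') if 0 else cv2.imread('pics/w1.png')
C=np.zeros((570,800,3),np.uint8);C[:300,:360]=cv2.resize(t[120:270,250:430],(360,300));C[:330,360:800]=cv2.resize(u,(440,330))
C[330:570,:320]=cv2.resize(cv2.imread('pics/scene4.png'),(320,240))
cv2.imwrite('pics/c5.png',C)
```

```text
[[ 0.6792 -0.1207  0.109 ]
 [ 0.5627 -0.1219  0.109 ]
 [ 0.5588  0.0548  0.109 ]
 [ 0.6764  0.0572  0.109 ]]
False [ 0.621  -0.0806  0.065 ] [ 0.0343 -0.0407 -0.613 ]
29.3333 {'fx': 361.6863867088482, 'fy': 361.6863867088482, 'cx': 314.4205714686245, 'cy': 239.63944031112197, 'distortion': array([0.0012, 0.    , 0.    , 0.    , 0.    ]), 'R': array([[ 0.0181, -0.9998, -0.0012],
       [-0.9445, -0.0175,  0.3281],
       [-0.3281, -0.0048, -0.9446]]), 't': array([-0.3076,  0.3789,  0.6124])}
```

View pics/c5.png

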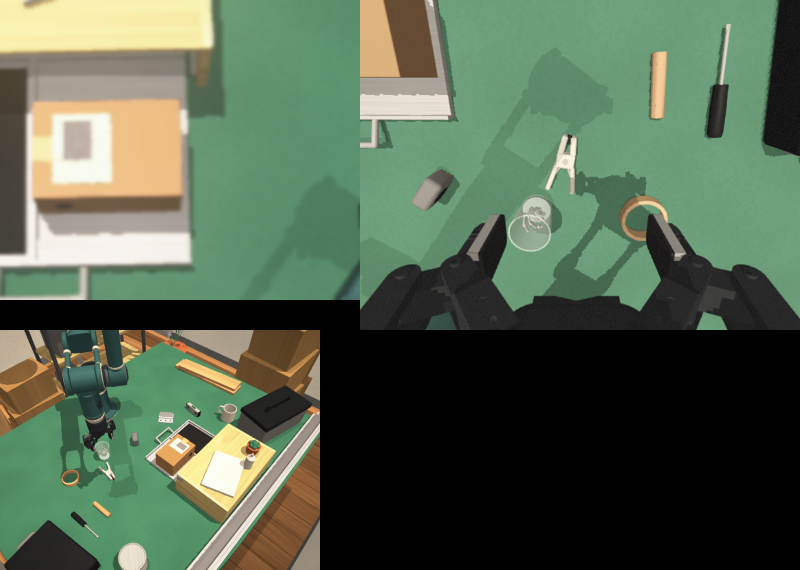

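The carton is fully on the tray, seated beside the divider. In the wrist picture the clamp pivot is near full-image (300,237) with its jaws up at (305,201). The dowel runs from (433,76) to (430,170). I'll triangulate both.

```bash
cat >> h.py <<'E'
def seg(im,info,X,win=70):
    "non-green blob nearest the projection of X: centroid, minAreaRect box points"
    u=proj(info,[X])[0]
    hsv=cv2.cvtColor(im,cv2.COLOR_BGR2HSV);m=255-cv2.inRange(hsv,(55,60,20),(95,255,255))
    m=cv2.morphologyEx(m,cv2.MORPH_OPEN,np.ones((3,3)))
    n,l,st,ce=cv2.connectedComponentsWithStats(m)
    k=min((k for k in range(1,n) if 60<st[k,4]<20000),key=lambda k:np.hypot(*(ce[k]-u)))
    c=max(cv2.findContours((l==k).astype(np.uint8),0,1)[0],key=cv2.contourArea)
    r=cv2.minAreaRect(c);return ce[k],np.array(r[0]),cv2.boxPoints(r),st[k],l==k
def axis(info,b,z):
    "world centre, yaw of long axis, length, width from a box of pixels at plane z"
    w=onplane(info,b,z)[:,:2];e=w[1]-w[0],w[2]-w[1]
    i=int(np.linalg.norm(e[1])>np.linalg.norm(e[0]));L=e[i]
    return w.mean(0),np.arctan2(L[1],L[0])%np.pi,np.linalg.norm(L),np.linalg.norm(e[1-i])
E
python3 - <<'E'
from h import *
np.set_printoptions(precision=4,suppress=True)
W=eyes.camera_info('wrist');T=eyes.camera_info('top');S=eyes.camera_info('scene')
I={n:cv2.imread(f'pics/{f}.png') for n,f in(('w','w1'),('t','top4'),('s','scene4'))}
V={'w':W,'t':T,'s':S}
for name,X,z in(('dowel',[.556,-.436,.012],.012),('clamp',[.415,-.28,.011],.011),('level',[.452,.397,.02],.02)):
    cs={}
    for n in 'wts':
        if name=='level' and n=='w': continue
        r=seg(I[n],V[n],X);cs[n]=r[0]; print(name,n,r[0],r[3],axis(V[n],r[2],z))
    ks=list(cs); print('tri',*[tri(V[a],[cs[a]],V[b],[cs[b]])[0] for a in ks for b in ks if a<b])
print('pivot tri',tri(W,[(299.6,237)],T,[(426,280.3)]), onplane(W,[(299.6,237),(305.5,201),(273.5,273.5),(310,276)],.015))
C=cv2.resize(I['w'][180:300,230:370],None,fx=4,fy=4,interpolation=cv2.INTER_CUBIC);cv2.imwrite('pics/c6.png',C)
E
```

```text
dowel w [433.5104 122.7499] [ 422   74   25   99 2171] (array([ 0.5548, -0.4358]), np.float64(0.07385677612714521), np.float64(0.10938592336017716), np.float64(0.025384824076824596))
dowel t [477.2366 233.4667] [461 217  34  33 465] (array([ 0.54 , -0.419]), np.float64(1.010992024850271), np.float64(0.09206736029906544), np.float64(0.05564204678009743))
dowel s [203.4893 358.203 ] [185 342  38  33 468] (array([ 0.5538, -0.4358]), np.float64(0.08243236118905597), np.float64(0.1161977089217022), np.float64(0.02635463837596721))
tri [ 0.5554 -0.4477 -0.0542  0.0171] [ 0.5569 -0.4357  0.0143  0.0015] [ 0.5445 -0.4295 -0.0134  0.0054]
clamp w [297.9514 234.8282] [ 269  194   47   89 1915] (array([ 0.4115, -0.2777]), np.float64(2.959713956623275), np.float64(0.1165928389915441), np.float64(0.05429826331325306))
clamp t [459.3595 293.5672] [424 277  65  42 573] (array([ 0.3834, -0.3638]), np.float64(1.062402035865503), np.float64(0.1804364895022491), np.float64(0.0429562936388421))
clamp s [216.1513 284.6597] [197 264  34  38 476] (array([ 0.4108, -0.2817]), np.float64(2.878949758707259), np.float64(0.12163066784204857), np.float64(0.05996123876850355))
tri [ 0.407  -0.3164  0.0623  0.0879] [ 0.4169 -0.2793  0.0124  0.0013] [ 0.4095 -0.3223  0.0501  0.085 ]
level t [157.8668 268.0571] [147 246  22  45 578] (array([0.4522, 0.3944]), np.float64(2.9682250954869405), np.float64(0.11253482699564524), np.float64(0.03707681061913558))
level s [386.2115 158.5822] [373 144  28  29 383] (array([0.4505, 0.3946]), np.float64(2.967651988936658), np.float64(0.1305840794735231), np.float64(0.05787573789352376))
tri [0.4517 0.3941 0.0204 0.0002]
pivot tri [[ 0.4193 -0.2809  0.0258  0.0013]] [[ 0.4153 -0.2811  0.015 ]
 [ 0.4626 -0.2882  0.015 ]
 [ 0.3635 -0.2467  0.015 ]
 [ 0.3608 -0.2952  0.015 ]]
```

View pics/c6.png

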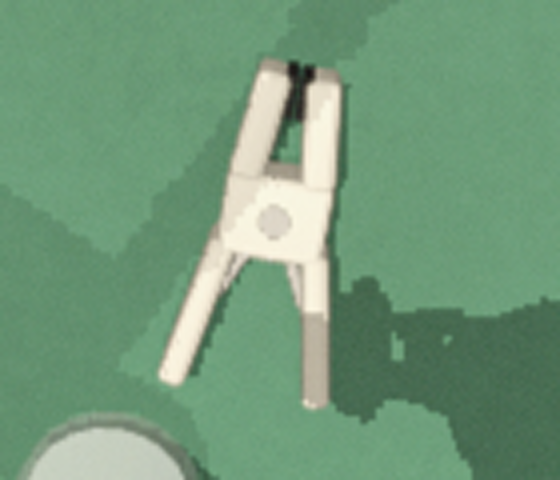

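Refined clamp pixels are pivot (298.75,235.25), jaw tip (305,198) and handle middle (291,277.75). The wrist and scene views put the dowel at z 0.014 and the clamp at z 0.012. I'll pick the clamp first, rechecking at hover.

```bash
cat >> h.py <<'E'
def div(x,y,joint=.2): return cab(-.034-joint+x,.008+y)
def best(xy,z,yaws):
    c=[(abs(q[5]),y) for y in yaws for q in [arm.ik(P(xy,z),down(y))] if q is not None]
    return min(c)[1]
def hover(X,yaw,name,z=.25):
    "look at the thing from above; returns blob data in world"
    d=np.array([np.cos(yaw),np.sin(yaw)])
    arm.move_ptp(P(np.array(X[:2])+.046*d,z),down(yaw));arm.hold(.15)
    i,im=snap('wrist',name);r=seg(im,i,X);return i,im,r
def pick(xy,yaw,z,opening,clear=.25):
    arm.grip(opening)
    arm.move_linear(P(xy,.12),down(yaw),speed=.2)
    hit=arm.move_linear(P(xy,z),speed=.08,guard=15)
    arm.grip(0.0);w=arm.get_state()['width']
    arm.move_linear(P(xy,clear),speed=.2)
    w2=arm.get_state()['width'];print('pick hit',hit,'width',w,w2,'t',arm.get_state()['time_s']);return w2
def place(xy,z,opening):
    yaw=best(xy,.2,[YAW+np.pi/2,YAW-np.pi/2])
    arm.move_ptp(P(xy,.22),down(yaw));print('width over',arm.get_state()['width'])
    arm.move_linear(P(xy,z+.03),speed=.2)
    hit=arm.move_linear(P(xy,z),speed=.06,guard=10)
    s=arm.get_state();arm.grip(opening);arm.move_linear(P(xy,.24),speed=.2)
    print('placed',hit,s['tcp_pos'],s['width'],arm.get_state()['width'],s['time_s'])
E
python3 - <<'E'
from h import *
np.set_printoptions(precision=4,suppress=True)
W=eyes.camera_info('wrist')
p=onplane(W,[(298.75,235.25)],.021)[0]; e=onplane(W,[(305,198),(291,277.75)],.012)
d=e[0]-e[1];yaw=np.arctan2(d[1],d[0]);print(p,e,yaw,np.linalg.norm(d), (p-e[1])[:2]@d[:2]/np.linalg.norm(d))
old=onplane(W,[(297.95,234.83)],.012)[0]
i,im,r=hover([*old[:2],.012],yaw,'hv1')
new=onplane(i,[r[0]],.012)[0];print('blob',old,new,r[3],axis(i,r[2],.012))
if np.linalg.norm(new-old)<.006 and .09<np.linalg.norm(d)<.125:
    if pick(p[:2],yaw,.020,.06)>.02: place(div(.155,.09),.037,.055)
    i,_=snap('top','top5');snap('wrist','w5')
E
```

```text
[ 0.4197 -0.2802  0.021 ] [[ 0.4657 -0.2874  0.012 ]
 [ 0.3563 -0.2697  0.012 ]] -0.1609096719743887 0.11075484823777924 0.06422792442437057
blob [ 0.4172 -0.2788  0.012 ] [ 0.4173 -0.2791  0.012 ] [ 287  198   53  102 2680] (array([ 0.4112, -0.2774]), np.float64(3.004781639559586), np.float64(0.11628968536354288), np.float64(0.053451594048669164))
pick hit False width 0.035377774951757465 0.03527469164205226 t 34.225
width over 0.03529309616945648
placed False [0.6497 0.2087 0.0365] 0.03537619584840834 0.054715387290649474 37.75
```

Run:
```python
from h import *
np.set_printoptions(precision=4,suppress=True)
X=np.array([.5555,-.4357,.012])
i,im,r=hover(X,.075,'hv2')
c,yaw,L,w=axis(i,r[2],.012);print('dowel',c,yaw,L,w,r[3])
yaw=(yaw+np.pi/2)%np.pi-np.pi/2
n=onplane(i,[r[0]],.013)[0][:2]; S,sm=snap('scene','s6')
print(n,'tri',tri(i,[r[0]],S,[seg(sm,S,[*c,.012])[0]]))
if .095<L<.125 and w<.035:
    if pick(n,yaw,.020,.055)>.015: place(div(.088,.09),.036,.034)
    snap('top','top6')
    X=np.array([.4517,.394,.02]);i,im,r=hover(X,2.967-np.pi,'hv3')
    print('level',axis(i,r[2],.02),onplane(i,[r[0]],.02),r[3],arm.get_state()['time_s'])
a=cv2.imread('pics/hv3.png');t=cv2.imread('pics/top6.png')
C=np.zeros((400,800,3),np.uint8);C[:330,:440]=cv2.resize(a,(440,330));C[:400,440:]=cv2.resize(t[130:330,170:350],(360,400));cv2.imwrite('pics/c7.png',C)
```

```text
dowel [ 0.5526 -0.4356] 0.08879980491585249 0.11238071126331915 0.023378503926534334 [ 304  195   24  100 2285]
[ 0.5569 -0.4357] tri [[ 0.5569 -0.436   0.0145  0.0011]]
pick hit False width 0.021932285889710867 0.02165991523465024 t 46.0333
width over 0.021848543014121855
placed True [0.5821 0.2074 0.0348] 0.021862458731259596 0.033649630295795575 49.7917
level (array([0.3714, 0.2379]), np.float64(0.6520429143158308), np.float64(0.09500762951500571), np.float64(0.07592817965955738)) [[0.3747 0.2385 0.02  ]] [ 416  240  104   98 5301] 53.3
```

View pics/c7.png

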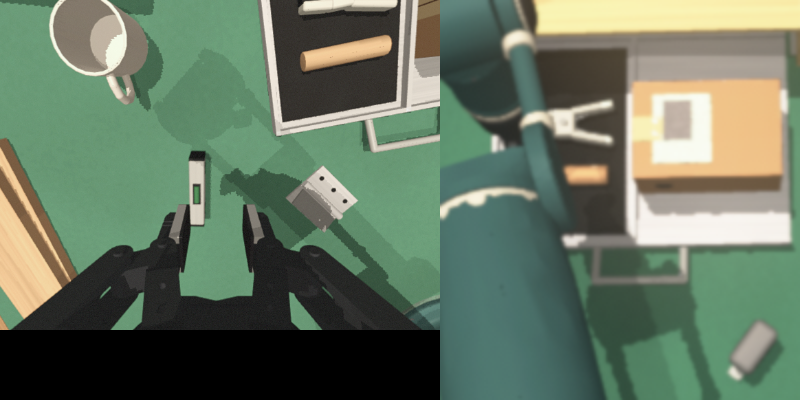

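The clamp and dowel lie in the narrow bay. The level, at wrist full-image about (286,275), touches a finger's image, and it isn't where I expected, so it has probably been knocked. I'll look again from further back.

Run:
```python
from h import *
np.set_printoptions(precision=4,suppress=True)
i=eyes.camera_info('wrist');k=640/440
print('z.04',onplane(i,np.array([(191,160),(204,160),(204,225),(190,225)])*k,.04), 'expected px',proj(i,[[.4517,.394,.02]])/k)
arm.move_linear([.55,.40,.30],down(-.17)); arm.hold(.15)
i,im=snap('wrist','w7');S,sm=snap('scene','s7');T,tm=snap('top','t7')
X=[.452,.41,.02]
for I,m in((i,im),(S,sm),(T,tm)):
    r=seg(m,I,X);print(r[0],r[3],axis(I,r[2],.02))
print('tri',tri(i,[seg(im,i,X)[0]],S,[seg(sm,S,X)[0]]))
u=proj(i,[X])[0].astype(int);x0=max(0,min(u[0]-75,490));y0=max(0,min(u[1]-75,330));print(x0,y0)
u=proj(S,[X])[0].astype(int)
C=np.hstack([cv2.resize(im[y0:y0+150,x0:x0+150],(400,400)),cv2.resize(sm[u[1]-40:u[1]+40,u[0]-40:u[0]+40],(400,400))]);print(u-40)
cv2.imwrite('pics/c8.png',C)
```

```text
z.04 [[0.479  0.4255 0.04  ]
 [0.4758 0.4074 0.04  ]
 [0.3715 0.4275 0.04  ]
 [0.3753 0.4489 0.04  ]] expected px [[216.2882 169.3337]]
[305.9149 294.5955] [ 296  248   21   94 1634] (array([0.4207, 0.4323]), np.float64(2.9304650016880887), np.float64(0.13036145011664257), np.float64(0.02348961550675387))
[387.0193 148.5344] [374 134  27  29 363] (array([0.4227, 0.4333]), np.float64(2.9431417555504313), np.float64(0.1317181295406439), np.float64(0.05795828518319741))
[146.0464 268.6391] [138 257  17  28 302] (array([0.4469, 0.4276]), np.float64(2.94880958345359), np.float64(0.06762388855443609), np.float64(0.03724611617058078))
tri [[0.4247 0.4316 0.0213 0.0006]]
244 196
[349 116]
```

View pics/c8.png

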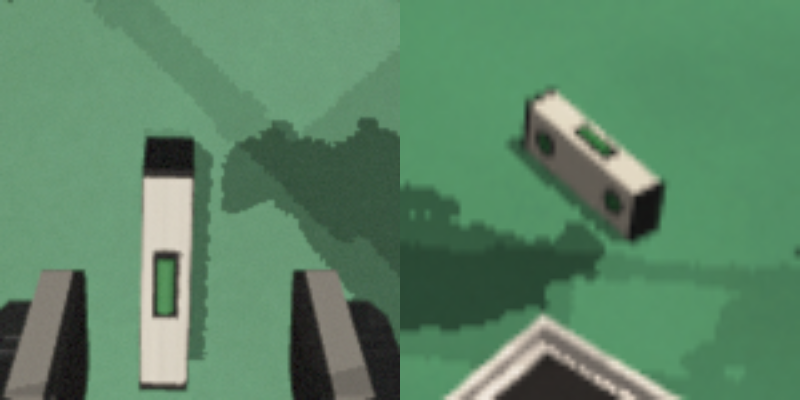

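The level is upright but has moved by about 4 cm. Its top face spans crop (143,177) to (187,385). I'll pick it from those corners at z=0.04.

Run:
```python
from h import *
np.set_printoptions(precision=4,suppress=True)
i=eyes.camera_info('wrist')
b=np.array([(143,177),(191,177),(187,385),(140,385)])/(400/150)+[244,196]
c,yaw,L,w=axis(i,b,.04);yaw=(yaw+np.pi/2)%np.pi-np.pi/2;print(c,yaw,L,w)
if abs(L-.11)<.01 and abs(w-.022)<.006 and np.linalg.norm(c-[.4247,.4316])<.01:
    arm.move_ptp(P(c,.25),down(yaw))
    if pick(c,yaw,.026,.06)>.012: place(div(.036,.09),.042,.031)
    arm.move_linear([.45,.11,.36],down(YAW));arm.hold(.2)
    _,im=snap('wrist','w8');snap('top','t8');_,sm=snap('scene','s8');print(arm.get_state()['time_s'])
    C=np.zeros((480,800,3),np.uint8);C[:360,:480]=cv2.resize(im,(480,360));C[:320,480:]=cv2.resize(sm[130:330,250:450],(320,320));cv2.imwrite('pics/c9.png',C)
```

```text
[0.4234 0.4318] -0.1855224725499216 0.10497786779175937 0.020656356343395205
pick hit False width 0.021018490548604166 0.020866518948296255 t 59.05
width over 0.02123232848749369
placed False [0.5306 0.2067 0.0415] 0.021696319300390964 0.030897733770705087 62.4917
65.9583
```

View pics/c9.png

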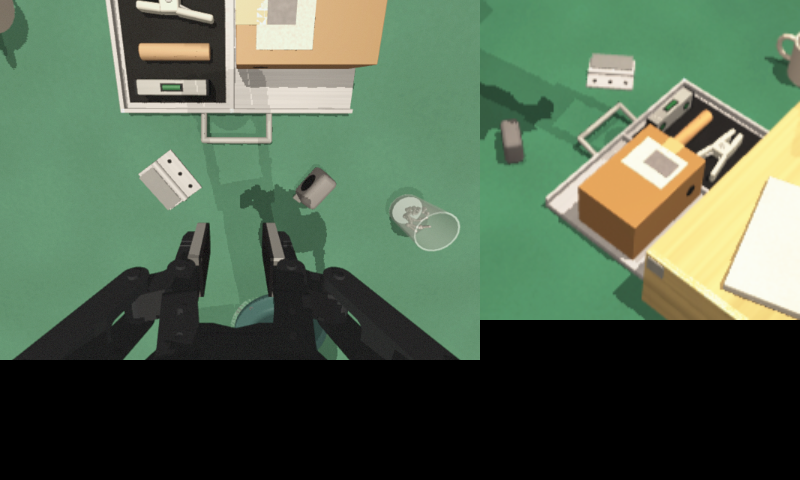

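All three fittings lie in the narrow bay, with no fourth item in any view, and the carton is flat. I'll push the tray home.

Run:
```python
from h import *
np.set_printoptions(precision=4,suppress=True)
arm.grip(0.0)
p=cab(-.26,0);arm.move_ptp(P(p,.2),down(YAW))
print(arm.move_linear(P(p,.031),speed=.1,guard=10))
print(arm.move_linear(P(cab(-.08,0),.031),speed=.06,guard=25),arm.get_state()['wrist_force'])
print(arm.move_linear(P(cab(-.035,0),.031),speed=.03,guard=20))
s=arm.get_state();print(s['tcp_pos'],s['wrist_force'])
q=s['tcp_pos'][:2]-cx*.007
arm.move_linear(P(q,.031),speed=.05);arm.move_linear(P(q,.25))
arm.move_ptp([.42,.1,.32],down(YAW));arm.hold(.3)
T,t=snap('top','t9');_,sm=snap('scene','s9');_,w=snap('wrist','w9');print(arm.get_state()['time_s'])
C=np.zeros((600,800,3),np.uint8);C[:300,:400]=cv2.resize(t,(400,300));C[:300,400:]=cv2.resize(sm,(400,300))
C[300:,:]=cv2.resize(w[0:240],(800,300));cv2.imwrite('pics/c10.png',C)
```

```text
False
False [-2.4952 -0.6603 -1.4969]
True
[0.6809 0.1112 0.0301] [ 0.2054  0.3496 -0.2744]
76.4417
```

View pics/c10.png

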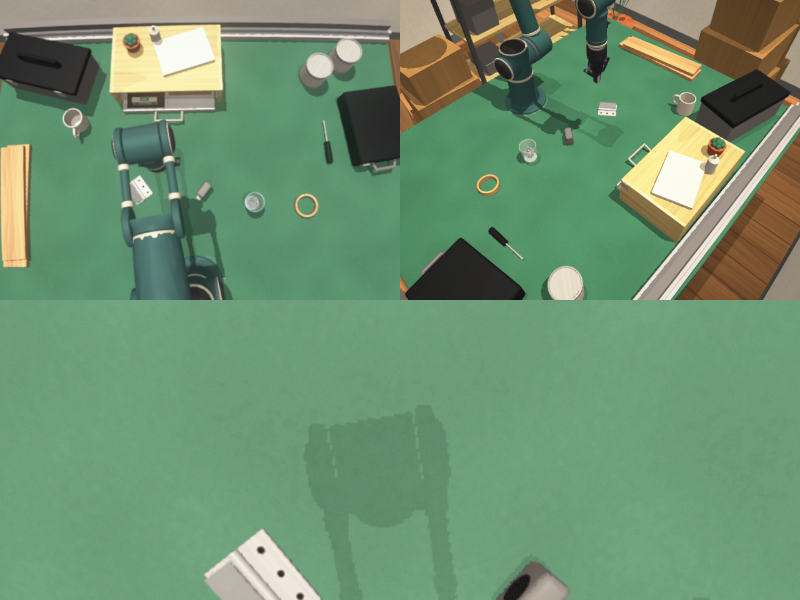

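The tray sits at home and all the bystanders are where they were. I'll check the handle position numerically against the starting picture, then hand in.

Run:
```python
from h import *
a=cv2.imread('pics/scene0.png');b=cv2.imread('pics/scene9.png') if 0 else cv2.imread('pics/s9.png')
r=cv2.matchTemplate(b[200:300,340:430],a[224:262,360:398],cv2.TM_CCOEFF_NORMED);_,v,_,l=cv2.minMaxLoc(r)
print(v,np.array(l)+[340,200]-[360,224])
if np.abs(np.array(l)+[340,200]-[360,224]).max()<=2: print(job.finish_job())
```

```text
0.9656749367713928 [1 1]
the job is handed in; nothing more can be done
None
```

I handed the job in with the tray pushed home to its stop. The carton was label up in the wide bay and the dowel, clamp and level were in the narrow bay when I last saw inside, just before the tray went home; the other things look unmoved, but no verdict came back.

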